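# Press a tea box shut in a ratchet clamp and free it

### The job

The tray of the wooden tea box is stiff: pump the trigger of the bench clamp until the jaw has pressed the tray fully home and grips the box firmly by itself with your hand off the clamp, but without forcing it. Then press the red release until the jaw has sprung fully back, lift the closed box out and set it down upright on the round cork trivet, leaving the other things alone.

Things in the scene. Friction and masses are not known exactly. Their poses are not given: they have to be found in the camera images.
- clamp: Ratchet clamp fixed on the worktop: board x -220 to 146, 84 wide, top at z 20 mm. Origin on the worktop; +x = jaw advance, to the fixed anvil (x 130 to 144, 75 high, 52 wide). Orange housing x -168 to -52, 48 wide, 63 high, ears to 114 at x -144. The tea box lies on the board between 7 mm rails (outer faces y +-33), tray towards the jaw, its far end 1 to 6 mm off the anvil
- trigger: black pump trigger, origin on its hinge (along the clamp's y; x -144, z 101 mm). A full down-stroke of 0.45 rad to a rigid stop advances the jaw 2 teeth of 6.5 mm; the teeth hold the jaw when the trigger is let go, less up to one tooth of slack. Let it spring all the way up, clear of your fingers, before the next stroke
- trigger_pad (a point): centre of the top of the trigger's orange end pad (36 x 32 mm); at rest x -241, z 127 mm of the clamp. Press it straight down with closed fingertips, 45 mm to the stop. Takes 2 to 8 N idle, up to 12 N driving the tray. Once the tray is home it goes hard before the stop: push = 4 N + 0.6 N per N of squeeze. A push of 18 to 22 N makes a firm grip; over 26 N is forcing it
- release_pad (a point): centre of the top of the red release tab (24 x 26 mm) above the housing's front; at rest x -39, z 70.5 mm of the clamp. Press straight down 6 to 9 mm (stop at 9) with closed fingertips, 3 to 10 N, and keep it down while the jaw springs back (about 1 s); it springs up by itself
- jaw (a joint): advance of the jaw in m: 0 fully back (sprung open), up to 0.065; the shut box is met at about 0.044. A spring of 2 to 4 N draws it back whenever the teeth are released
- jaw_pad: sprung rubber face of the moving jaw, 44 wide, 42 high; origin at the clamp's origin when the jaw is back; its face is at x = -10 mm in its own frame. Its spring (9 N preload, 1.2 N per mm, up to 17 mm) lets it sink into the jaw: by joint jaw minus its x in the clamp's frame. Firm = still sunk 4 mm or more with the hand off; if not, one more stroke
- box: dark wooden tea box, lying in the clamp: sleeve 90 long (x), 54 wide (y), 48 mm high, with a lighter tray pulled out at its -x end; when shut the tray's front panel (52 x 46, 6 mm thick) lies against the sleeve. 0.35 kg. Origin at the middle of the sleeve's underside, x along the clamp's x. Grasp it from above across its 54 mm width
- tray (a joint): how far the tray stands out of the sleeve in m: 0 fully home, 0.012 to 0.024 at the start. Stiff: about 8 N
- trivet: round cork trivet, 160 mm across, 9 mm thick, fixed on the worktop to the left; origin under its centre
- mug: blue mug (84 mm, 91 high) at the back, leave alone
- salt: salt shaker (44 mm, 90 high) at the back, leave alone
- spice: spice jar with red cap (45 mm, 108 high) at the back, leave alone
- tin: food tin (76 mm, 58 high) at the back, leave alone
- pepper: brown pepper mill (58 mm, 170 high) at the back, leave alone

How it is judged:
On the way, in this order (a step that is already met when the one before it is completed fails the run):
1. the jaw pushes on the tray while it still stands out (contact force between jaw_pad and box above 2 N and value of joint tray above 0.006 m), for 0.05 s.
2. tray home and the clamp by itself squeezes the box with at least 13 N, the robot off the clamp (contact force between jaw_pad and box above 13 N and value of joint tray below 0.002 m and contact force between each of the arm, the fingers and clamp below 0.3 N), for 0.3 s.
3. released: the jaw has sprung back, the box still shut in the clamp (value of joint jaw below 0.004 m and value of joint tray below 0.003 m and z of box in the frame of clamp below 0.024 m), for 0.1 s.
At the end, for the whole second after the job is handed in: The box rests upright on the cork trivet, its origin within 45 mm of the trivet's centre, its tray within 3 mm of home; the jaw is within 4 mm of fully back (horizontal distance between box and trivet below 0.045 m and z of box in the frame of trivet between 0.006 and 0.013 m and angle between box's own z axis and vertical below 0.08 rad and value of joint tray below 0.003 m and value of joint jaw below 0.004 m and linear speed of box below 0.02 m/s); the robot touches nothing.
It fails at once if the box is forced: more than 45 N from the jaw (contact force between jaw_pad and box above 45 N).
It fails at once if another thing on the worktop is shifted by more than 30 mm (distance of any of mug, salt, spice, tin, pepper from where it was at the start of the episode above 0.03 m).
It also fails if it takes over 64 s, if anything falls off the work surface, if the arm or the gripper's body presses on something with over 40 N, if the wrist force passes 120 N, or if a joint passes its speed limit or range.

### The arm

A 7-joint arm with a two-finger parallel gripper is mounted at the origin on a cart in front of the work surface, level with it; the furniture and walls round the work are solid. World frame = base frame: x ahead of the robot, y to its left, z up, the work surface at z = 0. Lengths are in m, angles in rad, forces in N, time in s.
With the tool pointing down it reaches from about 0.425 to 0.875 m from the base axis. Payload 9.9 kg.
Tool frame: the origin (TCP) lies midway between the tips of the shut fingers; the grasp point (between the pads) lies 19 mm behind it (grip_depth is the distance from the TCP to the grasp point, in m); z points along the fingers, y is the line along which they close (so a half turn about z gives the same grasp; the last joint's range is limited). The gripper opens to 85 mm and grips with 20 to 120 N. Pads are 22 mm wide; open, the fingers measure 114 mm over their backs; the gripper's body (76 mm by 85 mm) begins 54 mm behind the grasp point. The pads swing forward as they close: fully open they stand 13 mm farther back than shut.
Start: joints at [1.031, 0.576, 0.025, 1.437, -0.015, 1.129, -0.057], TCP at [0.297, -0.606, 0.231] pointing down, gripper open.
Joint ranges: [-2.76, 2.76], [-0.34, 2.15], [-1.52, 1.57], [0.19, 2.46], [-1.09, 4.23], [0.17, 1.99], [-2.82, 2.82]. Speed limits (rad/s): [2.22, 2.22, 3.01, 3.01, 3.14, 3.14, 3.14].

### API

Orientations are given as [roll, pitch, yaw] about the fixed x, y, z axes, in that order (R = Rz(yaw) Ry(pitch) Rx(roll)).
In Python, from bench import * gives the robot as it stands. Calls block until the motion is done:
- move_to(position, orientation): joint-space move of the TCP to a pose.
- line_to(position, ori=None, rate=0.15, f_stop=None): straight line of the TCP; ori=None keeps the orientation; rate is the mean speed in m/s. With f_stop (N) it stops when the force on the tool has changed by that much, and returns True; else False.
- move_joints(angles): joint-space move.
- command_gripper(opening): finger opening in m; the grip force is fixed at half the most; returns when the fingers have stopped.
- hold(seconds).
- solve_ik(position, orientation): joint angles nearest the present ones, or None.
- state(): the state.
- snapshot(name): name is "side" or "top" or "wrist"; returns a dict with "img" (384x512x3 uint8, red, green, blue), "vertical_fov" (degrees; the focal length in pixels is half the picture's height over the tangent of half this angle, whatever the lens; pixels are square), "cx", "cy" (the principal point, pixels), "k1" (the pictures are not rectified: a ray, as slopes to the right and down, at radius r is drawn at 1 + k1 r^2 times it, then the intrinsics apply), "R" (3x3) and "t" (3): a world point X has camera coordinates R X + t; the wrist camera has in their place "mount" (4x4, takes a point from camera to tool coordinates, whose origin is the TCP and whose axes are the flange's). Camera axes: x right, y down, z forward; pixel columns grow to the right and rows downward; lengths in m; the calibration is good to about 2 mm. A picture is of the moment at which its call begins: read the wrist's pose just before it. There is no depth.
A pose or a line that the arm cannot do raises Unreachable and nothing moves.
- sign_off(): hands the job in; it is judged then, once.
Trained networks look in a picture, given as the dict that the camera call returned (one of the last four; its "shot" number tells which), for a name from the list of things; names that differ only in an ending like _2 or _b are one class to them, and where a whole thing is asked for, a point or a joint stands for the part that bears it (a point fixed in the world has none). Each returns a list of dicts, best first, with "p" (0 to 1); they miss things now and then, are a little off and sometimes report something else, mostly with a low value. They report only what shows in the picture. A call takes as long as a camera call.
- boxes_of(picture, name): "at" ([x, y, z] in m, in the coordinates of the camera as it stood for that picture, good to about 4 mm: the middle of the surface that is visible of it).
- masks_of(picture, name): "pixels" (384x512 bool, what is visible of it).
The state is a dict: "clock": time; "joint_positions": joint angles; "qvel": joint speeds; "joint_efforts": joint torques, N m; "eef_pos": TCP position; "orientation": TCP orientation; "ft_force": force on the tool from outside, world axes, zero at the start; "torque": the same for the moment, N m; "width": finger opening in m; "grip_force": force on a finger pad.
Only numpy, scipy, OpenCV 4.12 (cv2) and the standard library are available. Lean on these libraries where they do the work, as an engineer would, in place of code of your own. Each camera call takes 0.05 s, during which the arm holds its last target. There are 200 camera calls.

## Working session

There is one attempt and no reset: what is moved stays moved. The work goes in short steps, each a Python script; the robot and the scene stay as the last script left them, time stands still between calls to the robot, and variables do not carry over. Pictures are saved under pics/ and viewed, at most 10 in all, crops included, and the job is handed in when it is done.

```bash
ls; mkdir -p pics
cat > h.py <<'E'
from bench import *
import numpy as np, cv2
from scipy.spatial.transform import Rotation as Ro
def K(s):
    f=192/np.tan(np.radians(s["vertical_fov"])/2); return np.array([[f,0,s["cx"]],[0,f,s["cy"]],[0,0,1.]])
def proj(s,X):
    X=np.atleast_2d(X).astype(float); r,_=cv2.Rodrigues(np.array(s["R"]))
    return cv2.projectPoints(X,r,np.array(s["t"],float),K(s),np.array([s["k1"],0,0,0,0.]))[0][:,0]
def ray(s,px):
    u=cv2.undistortPoints(np.array([[px]],float),K(s),np.array([s["k1"],0,0,0,0.]))[0,0]
    R=np.array(s["R"]);return -R.T@np.array(s["t"]), R.T@np.array([u[0],u[1],1])
def onz(s,px,z):
    o,d=ray(s,px); return o+d*(z-o[2])/d[2]
def w(s,p): return np.array(s["R"]).T@(np.array(p)-np.array(s["t"]))
def snap(n,name=None):
    if n=="wrist":
        st=state(); s=snapshot(n); T=np.eye(4);T[:3,:3]=Ro.from_euler("xyz",st["orientation"]).as_matrix();T[:3,3]=st["eef_pos"]
        C=np.linalg.inv(T@np.array(s["mount"])); s["R"]=C[:3,:3]; s["t"]=C[:3,3]
    else: s=snapshot(n)
    if name: cv2.imwrite(f"pics/{name}.png",s["img"][:,:,::-1])
    return s
E
python3 - <<'E'
from h import *
np.set_printoptions(precision=4,suppress=True)
for n in ("top","side"):
    s=snap(n,n)
    for o in ("clamp","trigger_pad","trigger","release_pad","jaw_pad","box","trivet","mug","salt","spice","tin","pepper"):
        for d in boxes_of(s,o)[:2]: print(n,o,round(d["p"],2),w(s,d["at"]))
print(state())
E
```

```text
pics
top clamp 0.59 [ 0.4282 -0.0539  0.0256]
top clamp 0.55 [ 0.6474 -0.1747  0.0756]
top trigger_pad 0.66 [ 0.4117 -0.1748  0.1174]
top trigger 0.86 [ 0.4178 -0.1702  0.1194]
top trigger 0.46 [0.662  0.2185 0.0329]
top release_pad 0.48 [ 0.4305 -0.0213  0.066 ]
top box 0.84 [0.4489 0.0993 0.0662]
top trivet 0.74 [0.4142 0.3061 0.0098]
top trivet 0.64 [ 0.648  -0.178   0.0772]
top mug 0.64 [0.6606 0.2195 0.03  ]
top salt 0.8 [ 0.6455 -0.1764  0.0783]
top spice 0.7 [0.6432 0.0412 0.1078]
top tin 0.75 [ 0.646  -0.2673  0.0542]
top tin 0.44 [ 0.6483 -0.1749  0.0746]
top pepper 0.66 [ 0.6314 -0.0805  0.1451]
top pepper 0.25 [0.6424 0.0409 0.1035]
side clamp 0.64 [ 0.4358 -0.0826  0.028 ]
side trigger_pad 0.79 [ 0.419  -0.176   0.1236]
side trigger_pad 0.68 [ 0.6451 -0.1049  0.0542]
side trigger 0.67 [ 0.4155 -0.1751  0.1197]
side release_pad 0.62 [ 0.4335 -0.0219  0.0644]
side jaw_pad 0.69 [0.4455 0.011  0.064 ]
side box 0.83 [0.4506 0.0886 0.0676]
side trivet 0.61 [0.4122 0.2995 0.0152]
side salt 0.77 [ 0.6527 -0.1946  0.0613]
side salt 0.21 [ 0.4152 -0.1745  0.1226]
side spice 0.41 [ 0.4163 -0.1752  0.1182]
side tin 0.65 [ 0.6509 -0.2763  0.0562]
side pepper 0.73 [ 0.6417 -0.1045  0.0545]
{'clock': 1.3, 'joint_positions': array([ 1.0312,  0.5757,  0.0249,  1.4371, -0.015 ,  1.129 , -0.0565]), 'qvel': array([-0.0006, -0.0004, -0.001 ,  0.0001, -0.0006,  0.    ,  0.0003]), 'joint_efforts': array([ -0.    , -76.551 ,   2.2491, -28.6295,   0.0153,   0.0031,
         0.    ]), 'eef_pos': array([ 0.2971, -0.6061,  0.2313]), 'orientation': array([ 3.1416, -0.    ,  0.4558]), 'ft_force': array([-0.4172, -0.061 , -0.41  ]), 'torque': array([ 0.0363, -0.0038,  0.0415]), 'grip_force': 0.0, 'width': 0.08555401295647035}
```

View pics/top.png

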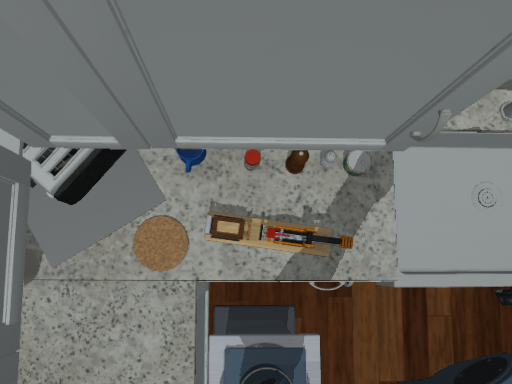

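View pics/side.png

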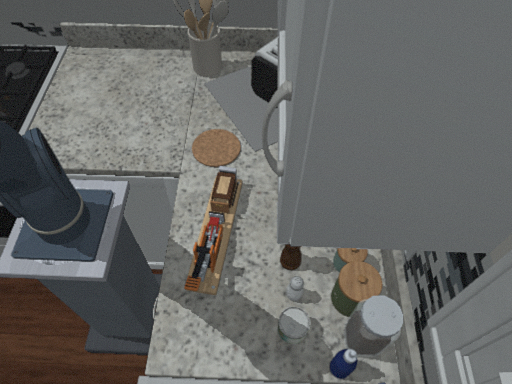

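Run:
```python
from h import *
np.set_printoptions(precision=4,suppress=True)
s=snap("top"); 
print("mount",np.array(snapshot("wrist")["mount"]))
print("cam",-np.array(s["R"]).T@s["t"], onz(s,(347,242),.127),onz(s,(228,228),.068),onz(s,(209,226),.075),onz(s,(160,243),.009))
for yaw in (0,np.pi/2,-np.pi/2,np.pi):
  for p in ((.45,-.22,.33),(.45,.0,.33),(.45,.1,.33),(.42,.3,.33)):
    q=solve_ik(p,[np.pi,0,yaw]); print(yaw,p,q)
```

```text
mount [[-0.0005 -0.952  -0.3061  0.0785]
 [ 1.     -0.0003 -0.0005 -0.    ]
 [ 0.0004 -0.3061  0.952  -0.1433]
 [ 0.      0.      0.      1.    ]]
cam [0.3501 0.086  1.4547] [ 0.4089 -0.2153  0.127 ] [0.4494 0.1061 0.068 ] [0.4541 0.1588 0.075 ] [0.409  0.3029 0.009 ]
0 (0.45, -0.22, 0.33) [ 0.341   0.2337  0.0258  1.7224 -0.0065  1.1855 -1.2022]
0 (0.45, 0.0, 0.33) [ 0.123   0.1591 -0.2696  1.8226  0.0459  1.166  -1.7322]
0 (0.45, 0.1, 0.33) [ 0.0611  0.1891 -0.4642  1.7954  0.0912  1.1782 -2.0017]
0 (0.42, 0.3, 0.33) [-0.0426  0.3618 -0.9443  1.6664  0.3049  1.2704 -2.6184]
1.5707963267948966 (0.45, -0.22, 0.33) [ 0.6255  0.2458 -0.3426  1.7132  0.0879  1.1977  0.2603]
1.5707963267948966 (0.45, 0.0, 0.33) [ 0.3196  0.1741 -0.5069  1.8168  0.0913  1.1737 -0.2162]
1.5707963267948966 (0.45, 0.1, 0.33) [ 0.1698  0.2019 -0.6011  1.7922  0.1228  1.1847 -0.4682]
1.5707963267948966 (0.42, 0.3, 0.33) [-0.0182  0.373  -0.9863  1.6658  0.323   1.2782 -1.0676]
-1.5707963267948966 (0.45, -0.22, 0.33) [ 0.0248  0.2512  0.4414  1.7324 -0.1149  1.1836 -2.644 ]
-1.5707963267948966 (0.45, 0.0, 0.33) [-1.0483  0.4016  1.378   1.8523 -0.4182  1.237  -2.6835]
-1.5707963267948966 (0.45, 0.1, 0.33) [ 0.6209  0.3601 -1.2846  1.7812  0.3613  1.2738  2.3861]
-1.5707963267948966 (0.42, 0.3, 0.33) [ 0.1255  0.4815 -1.2875  1.6621  0.4721  1.3595  1.907 ]
3.141592653589793 (0.45, -0.22, 0.33) [ 0.902   0.2877 -0.7197  1.7046  0.2002  1.2245  1.7051]
3.141592653589793 (0.45, 0.0, 0.33) [ 0.591   0.2165 -0.8541  1.8095  0.1751  1.1939  1.2544]
3.141592653589793 (0.45, 0.1, 0.33) [ 0.4415  0.2615 -0.9713  1.7851  0.2297  1.2154  0.976 ]
3.141592653589793 (0.42, 0.3, 0.33) [ 0.0694  0.4268 -1.1542  1.6635  0.4018  1.317   0.4156]
```

Run:
```python
from h import *
import pickle
np.set_printoptions(precision=4,suppress=True)
S=[]
for i,p in enumerate(((.44,-.20,.33),(.44,-.06,.33),(.45,.04,.33))):
    move_to(p,[np.pi,0,1.45]); s=snap("wrist",f"w{i}"); S.append(s)
    for o in ("trigger_pad","release_pad","jaw_pad","box","clamp"):
        for d in boxes_of(s,o)[:1]: print(i,o,round(d["p"],2),w(s,d["at"]))
        for d in masks_of(s,o)[:1]:
            m=d["pixels"].astype(np.uint8); c=max(cv2.findContours(m,0,1)[0],key=cv2.contourArea)
            print("   mask",round(d["p"],2),m.sum(),cv2.minAreaRect(c))
            if o=="trigger_pad": pass
pickle.dump(S,open("w.pkl","wb"))
a=np.hstack([cv2.resize(s["img"],(400,300)) for s in S[:2]]); b=np.hstack([cv2.resize(S[2]["img"],(400,300)),np.zeros((300,400,3),np.uint8)])
cv2.imwrite("pics/wall.png",np.vstack([a,b])[:,:,::-1]); print(state()["clock"])
```

```text
0 trigger_pad 0.62 [ 0.42   -0.1693  0.1189]
   mask 0.9 1857 ((231.5, 140.0), (104.0, 27.0), 90.0)
0 release_pad 0.84 [ 0.4341 -0.0306  0.0696]
   mask 0.9 883 ((233.5, 29.0), (58.0, 27.0), 90.0)
0 jaw_pad 0.49 [ 0.4306 -0.029   0.0693]
   mask 0.6 21 ((245.5, 4.5), (9.0, 5.0), 90.0)
0 box 0.67 [ 0.4516 -0.0067  0.0421]
0 clamp 0.65 [ 0.4251 -0.0925  0.0372]
   mask 0.78 9281 ((235.0, 96.5), (193.0, 60.0), 90.0)
1 trigger_pad 0.8 [ 0.4168 -0.1683  0.1223]
1 release_pad 0.79 [ 0.4322 -0.0251  0.0724]
   mask 0.68 700 ((247.0, 138.5), (24.0, 47.0), 0.0)
1 jaw_pad 0.79 [0.4438 0.009  0.0649]
   mask 0.87 287 ((246.01641845703125, 109.8196792602539), (31.1442928314209, 16.29643440246582), 5.19442892074585)
1 box 0.58 [0.4528 0.0952 0.068 ]
   mask 0.57 3391 ((247.5, 40.5), (81.0, 45.0), 90.0)
1 clamp 0.78 [ 0.4256 -0.0477  0.0229]
   mask 0.63 10468 ((249.0, 144.5), (289.0, 60.0), 90.0)
2 trigger_pad 0.82 [ 0.4195 -0.1506  0.1162]
   mask 0.75 1313 ((247.5, 295.0), (92.0, 23.0), 90.0)
2 release_pad 0.6 [ 0.4344 -0.0231  0.0727]
2 jaw_pad 0.82 [0.4446 0.0091 0.0556]
   mask 0.58 386 ((249.5, 178.5), (17.0, 29.0), 90.0)
2 box 0.65 [0.4547 0.1015 0.0696]
   mask 0.65 3191 ((250.00958251953125, 114.50924682617188), (81.57038116455078, 40.63427734375), 88.91908264160156)
2 clamp 0.83 [ 0.4322 -0.0339  0.029 ]
   mask 0.94 8998 ((249.49996948242188, 199.49996948242188), (282.99993896484375, 56.99999237060547), 90.0)
5.775
```

View pics/wall.png

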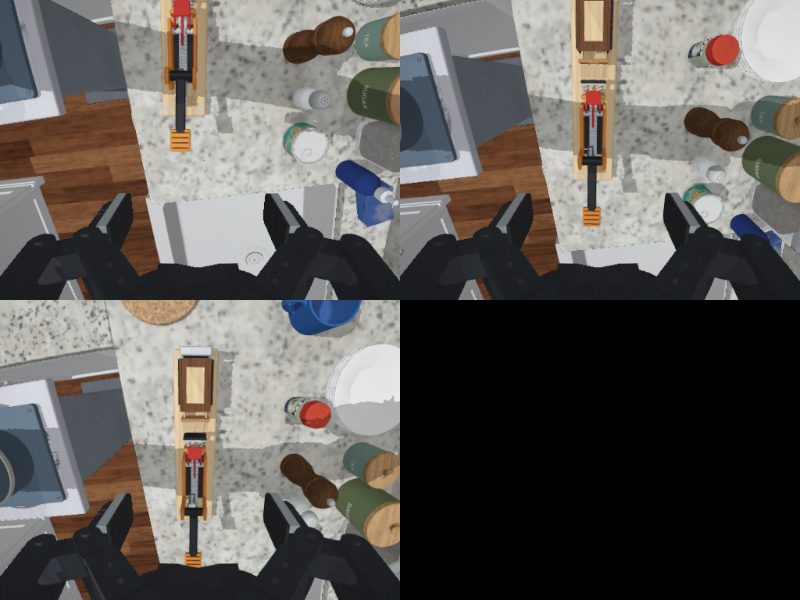

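Run:
```python
from h import *
import pickle
from scipy.optimize import least_squares
np.set_printoptions(precision=4,suppress=True)
S=pickle.load(open("w.pkl","rb"))
def seg(i,c,lo,hi,r=(22,26)):
    h=cv2.cvtColor(S[i]["img"],cv2.COLOR_RGB2HSV); m=cv2.inRange(h,lo,hi)
    if lo[0]==0 and hi[0]<8: m|=cv2.inRange(h,(172,lo[1],lo[2]),(180,255,255))
    M=np.zeros_like(m); M[max(0,c[1]-r[1]):c[1]+r[1],c[0]-r[0]:c[0]+r[0]]=1; m*=M
    m=cv2.morphologyEx(m,cv2.MORPH_CLOSE,np.ones((7,7)))
    c=max(cv2.findContours(m,0,1)[0],key=cv2.contourArea); R=cv2.boundingRect(c); M=cv2.moments(c)
    return np.array([M["m10"]/M["m00"],M["m01"]/M["m00"]]),R
obs=[];
for i,c in ((0,(230,180)),(1,(246,277))): 
    p=seg(i,c,(6,150,120),(22,255,255)); print("pad",i,p); obs.append((i,"pad",p[0]))
for i,c in ((0,(232,8)),(1,(248,126)),(2,(250,198))): 
    p=seg(i,c,(0,150,90),(5,255,255)); print("red",i,p); 
def tri(ps):
    A=[];b=[]
    for i,p in ps:
        o,d=ray(S[i],p); d/=np.linalg.norm(d); P=np.eye(3)-np.outer(d,d); A.append(P); b.append(P@o)
    A=np.vstack(A);b=np.hstack(b); x=np.linalg.lstsq(A,b,rcond=None)[0]; return x,np.linalg.norm(A@x-b)
print(tri([(i,p) for i,_,p in obs]))
v=np.vstack([S[0]["img"][120:240,170:290],S[1]["img"][217:337,186:306]]);u=np.vstack([S[1]["img"][70:190,186:306],S[2]["img"][140:260,190:310]]); t=S[2]["img"][50:290,170:330]
cv2.imwrite("pics/crops.png",cv2.resize(np.hstack([v,u,t]),None,fx=2,fy=2,interpolation=2)[:,:,::-1])
```

```text
pad 0 (array([230.0331, 179.7445]), (218, 165, 25, 29))
pad 1 (array([244.5988, 277.9359]), (234, 265, 22, 25))
red 0 (array([232.3878,  16.7645]), (222, 0, 22, 34))
red 1 (array([246.6445, 129.9543]), (236, 116, 22, 36))
red 2 (array([248.6851, 200.2353]), (239, 188, 20, 36))
(array([ 0.4095, -0.2134,  0.1257]), np.float64(9.155155705233031e-05))
```

View pics/crops.png

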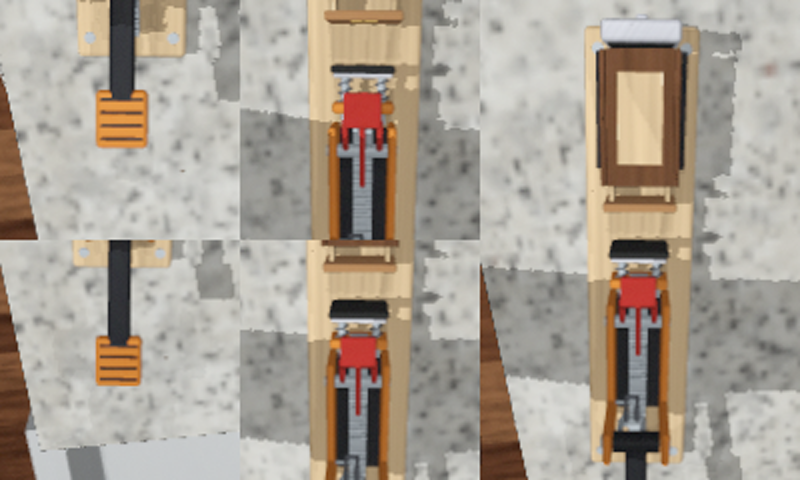

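```bash
cat >> h.py <<'E'
def tri(ps):
    A=[];b=[]
    for s,p in ps:
        o,d=ray(s,p); d=d/np.linalg.norm(d); P=np.eye(3)-np.outer(d,d); A.append(P); b.append(P@o)
    A=np.vstack(A);b=np.hstack(b); x=np.linalg.lstsq(A,b,rcond=None)[0]; return x,np.linalg.norm(A@x-b)
E
python3 - <<'E'
from h import *
import pickle
np.set_printoptions(precision=4,suppress=True)
S=pickle.load(open("w.pkl","rb"))
R,e=tri([(S[1],(247,125.5)),(S[2],(249.7,196.3))]); print("red",R,e)
P=np.array([.4095,-.2134,.1257])
for i,p in ((1,(247,125.5)),(2,(249.7,196.3))): print(onz(S[i],p,.0705))
c=[onz(S[2],p,.068) for p in ((229,73.5),(270.5,75),(230.5,142.5),(269.5,143))]
print(np.array(c)); B=np.mean(c,0); print("box",B)
for Q in(R,B): d=Q-P; print("yaw",np.arctan2(d[1],d[0]),np.hypot(*d[:2]))
print("side yaw", [np.arctan2(*(c[i]-c[j])[[1,0]]) for i,j in((0,2),(1,3))])
E
```

```text
red [ 0.4376 -0.0142  0.0687] 0.0007707469875554406
[ 0.4371 -0.014   0.0705]
[ 0.4383 -0.0137  0.0705]
[[0.432  0.1553 0.068 ]
 [0.4852 0.147  0.068 ]
 [0.4214 0.0662 0.068 ]
 [0.4747 0.0591 0.068 ]]
box [0.4533 0.1069 0.068 ]
yaw 1.4304619032598318 0.20113341699218334
yaw 1.4348045295598801 0.3233188070595799
side yaw [np.float64(1.4528851228238397), np.float64(1.4518749810202694)]
```

```bash
cat >> h.py <<'E'
Y=1.433; OR=[np.pi,0,Y]; ex=np.array([np.cos(Y),np.sin(Y),0]); ey=np.array([-np.sin(Y),np.cos(Y),0])
PAD=np.array([.4095,-.2134,.127]); CL=PAD+.241*ex; CL[2]=0
def C(x,y,z): return CL+(x*ex+y*ey)/1000+np.array([0,0,z/1000])
def stroke(F=19.5):
    f0=state()["ft_force"][2]; out=[]
    for z,r in ((122,.1),(100,.06),(88,.04),(84,.03),(77,.02)):
        g=state()["ft_force"][2]-f0
        hit=line_to(C(-242,0,z),rate=r,f_stop=max(F-g,1.5))
        s=state(); out.append((round(s["eef_pos"][2]*1000-CL[2]*1000,1),round(s["ft_force"][2]-f0,1)))
        if hit: break
    line_to(C(-242,0,150),rate=.15); hold(.3)
    print(out,"after",round(state()["ft_force"][2]-f0,2),state()["clock"]); return out
E
python3 - <<'E'
from h import *
for p in (C(-242,0,150),C(-242,0,77),C(-39,0,100),C(-39,0,60),C(82,0,200),C(82,0,40)): print(p.round(4),solve_ik(p,OR))
command_gripper(0); 
move_to(C(-242,0,200),OR); line_to(C(-242,0,150)); print(state()["eef_pos"],state()["ft_force"])
stroke()
s=snap("wrist","a1"); print(state()["clock"])
E
```

```text
[ 0.4094 -0.2144  0.15  ] [ 0.60604778  0.37896117 -0.30418319  2.07953212  0.17157488  0.70627143
  0.05339815]
[ 0.4094 -0.2144  0.077 ] [ 0.57299206  0.49821113 -0.27182495  2.15819441  0.26322787  0.51562854
 -0.03520708]
[ 0.4372 -0.0133  0.1   ] [ 0.19646811  0.43964824 -0.37621921  2.19219026  0.30012786  0.55734717
 -0.5414804 ]
[ 0.4372 -0.0133  0.06  ] [ 0.14860252  0.5110376  -0.3186927   2.23182576  0.3630657   0.44614956
 -0.59958164]
[0.4539 0.1065 0.2   ] [ 0.06024242  0.33493988 -0.51823306  1.99895033  0.2164082   0.86071507
 -0.71389965]
[0.4539 0.1065 0.04  ] [-0.10002181  0.5762688  -0.3348862   2.17660155  0.42448573  0.44985427
 -0.90825337]
[ 0.41010461 -0.21364591  0.15054641] [ 0.32967226  0.53199848 -0.1023059 ]
[(np.float64(122.6), np.float64(2.0)), (np.float64(100.2), np.float64(4.9)), (np.float64(88.3), np.float64(3.5)), (np.float64(84.4), np.float64(7.4)), (np.float64(83.6), np.float64(15.1))] after 0.32 10.9417
10.9917
```

Run:
```python
from h import *
stroke();stroke()
snap("wrist","a3")
```

```text
[(np.float64(121.9), np.float64(2.3)), (np.float64(100.3), np.float64(5.8)), (np.float64(88.4), np.float64(4.0)), (np.float64(84.4), np.float64(8.0)), (np.float64(83.6), np.float64(14.2))] after 0.07 13.8
[(np.float64(121.8), np.float64(0.9)), (np.float64(100.3), np.float64(5.5)), (np.float64(88.5), np.float64(6.1)), (np.float64(84.6), np.float64(7.4)), (np.float64(83.6), np.float64(15.6))] after 0.71 16.6167
```

Run:
```python
from h import *
stroke()
a=snap("side")["img"][150:310,160:280]; b=snap("wrist")["img"][:200,150:350]; b=cv2.resize(b,(400,400))
cv2.imwrite("pics/c4.png",np.hstack([cv2.resize(a,(300,400)),b])[:,:,::-1])
```

```text
[(np.float64(121.8), np.float64(0.9)), (np.float64(100.4), np.float64(7.0)), (np.float64(88.7), np.float64(12.8)), (np.float64(84.8), np.float64(14.4)), (np.float64(83.5), np.float64(14.2))] after -0.35 19.4833
```

View pics/c4.png

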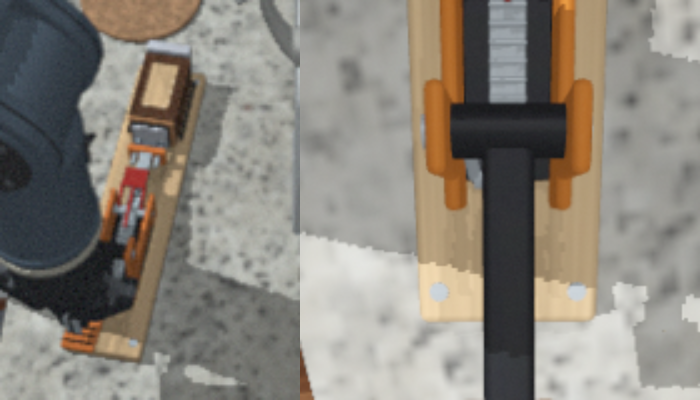

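Run:
```python
from h import *
f0=state()["ft_force"][2]; line_to(C(-242,0,124),rate=.1,f_stop=15)
for z in range(120,78,-4):
    g=state()["ft_force"][2]-f0
    hit=line_to(C(-242,0,z),rate=.03,f_stop=max(19.5-g,1.0)); s=state()
    print(z,hit,round(s["eef_pos"][2]*1000,1),round(s["ft_force"][2]-f0,1))
    if s["ft_force"][2]-f0>18.7 or (hit and z<86): break
line_to(C(-242,0,150),rate=.15); hold(.8); print(state()["ft_force"][2]-f0,state()["clock"])
move_to(C(-100,0,210),OR)
s=snap("wrist","a5")
a=cv2.resize(s["img"][0:250,150:350],(480,600)); cv2.imwrite("pics/c5.png",a[:,:,::-1])
```

```text
120 False 120.3 2.6
116 False 116.2 5.1
112 False 112.5 10.1
108 False 108.7 12.6
104 False 104.9 17.4
100 True 101.5 19.7
0.22693148632898202 22.8917
```

View pics/c5.png

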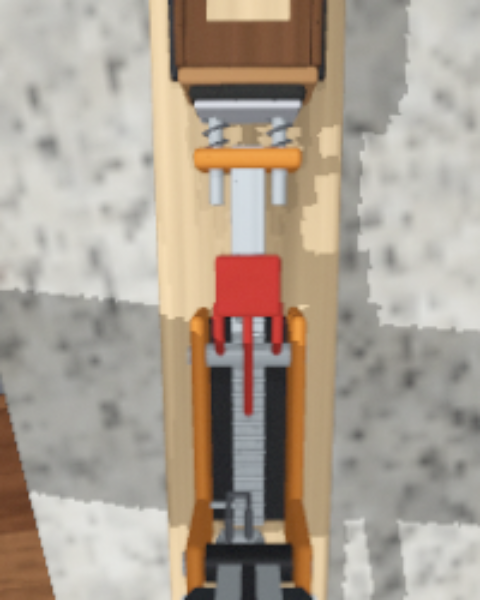

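Run:
```python
from h import *
import pickle
S=pickle.load(open("w.pkl","rb")); st=state(); s=snap("wrist")
def cx(s,p,z): return round(float((onz(s,p,z)-CL)@ex*1000),1)
for z in (.045,.055,.065):
    print(z,"yoke rest",cx(S[1],(247,123.5),z),cx(S[2],(249,192),z),"now",cx(s,(253,65.8),z),"padface rest top edge", cx(S[1],(246,103.5),.063),cx(S[2],(249.5,171),.063),"now panel top",cx(s,(253,34),.066),cx(s,(253,31),.066))
```

```text
0.045 yoke rest -39.0 -40.8 now 10.0 padface rest top edge -11.2 -3.4 now panel top 34.7 37.2
0.055 yoke rest -38.3 -37.6 now 9.0 padface rest top edge -11.2 -3.4 now panel top 34.7 37.2
0.065 yoke rest -37.5 -34.4 now 7.9 padface rest top edge -11.2 -3.4 now panel top 34.7 37.2
```

Run:
```python
from h import *
import pickle
S=pickle.load(open("w.pkl","rb"))
move_to(C(0,0,330),OR) # yoke seen from about the same angle as w1 at rest (TCP now 45 mm farther on)
print(C(0,0,330), C(-39-0,0,0))
move_to(np.array([.44,-.06,.33])+.047*ex,[np.pi,0,1.45]); s=snap("wrist","a6"); pickle.dump(s,open("a6.pkl","wb"))
a=S[1]["img"][80:160,210:290]; b=s["img"][80:160,210:290]
cv2.imwrite("pics/cmp.png",cv2.resize(np.hstack([a,b]),(800,400),interpolation=2)[:,:,::-1]); print(state()["clock"])
```

```text
[0.44260392 0.02531558 0.33      ] [ 0.43724685 -0.01331474  0.        ]
24.6583
```

View pics/cmp.png

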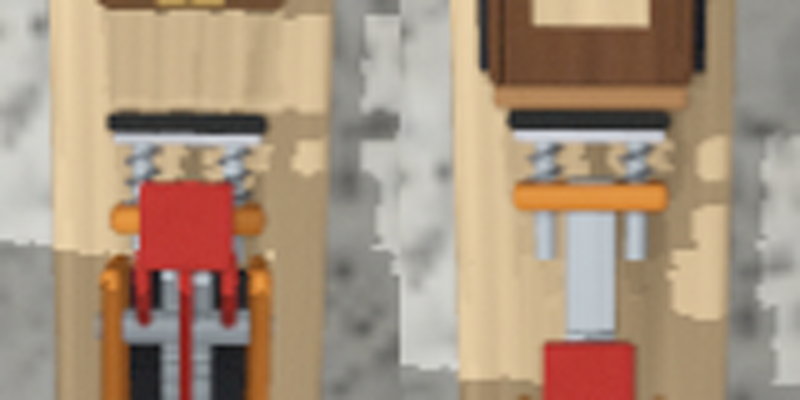

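Run:
```python
from h import *
move_to(C(-37,0,120),OR); f0=state()["ft_force"][2]
line_to(C(-37,0,75),rate=.1,f_stop=10)
h=line_to(C(-37,0,62.8),rate=.03,f_stop=14); s=state(); print(h,s["eef_pos"],s["ft_force"][2]-f0)
hold(1.6); print(state()["ft_force"][2]-f0,state()["eef_pos"])
line_to(C(-37,0,130),rate=.15)
move_to([.44,-.06,.33],[np.pi,0,1.45]); s=snap("wrist","a7")
for o in("box","jaw_pad"):
  for d in boxes_of(s,o)[:1]: print(o,w(s,d["at"]))
command_gripper(.085)
move_to([.45,.04,.33],[np.pi,0,1.45]); t=snap("wrist","a8")
import pickle; pickle.dump((s,t),open("rel.pkl","wb"))
cv2.imwrite("pics/rel.png",cv2.resize(np.hstack([s["img"][0:180,190:310],t["img"][50:230,190:310]]),(800,600))[:,:,::-1]); print(state()["clock"])
```

```text
True [ 0.43842569 -0.01025391  0.06816947] -1.3324224172127899
-0.32274270907181024 [ 0.43814632 -0.01089987  0.06828447]
box [0.45333489 0.10011176 0.07160786]
jaw_pad [0.44184741 0.0103612  0.06620273]
30.8917
```

View pics/rel.png

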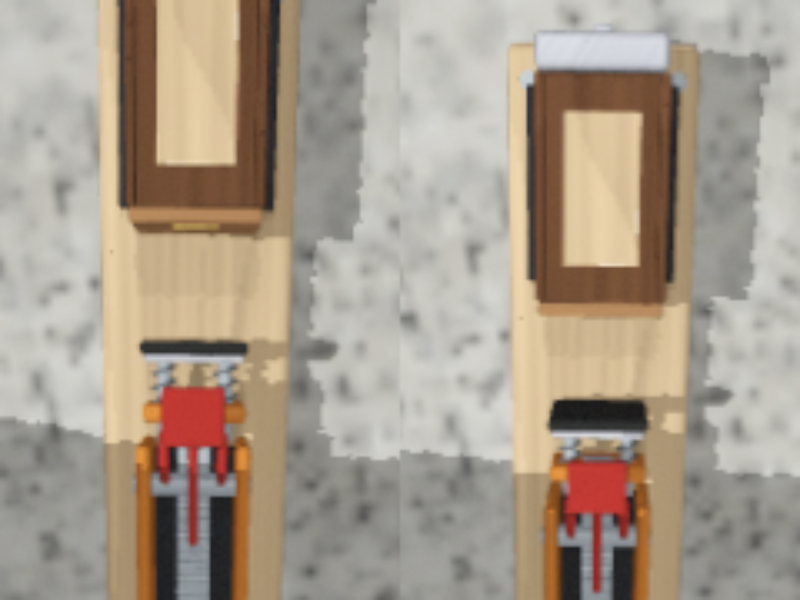

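Run:
```python
from h import *
import pickle
np.set_printoptions(precision=4,suppress=True)
s,t=pickle.load(open("rel.pkl","rb"))
M,e=tri([(s,(248.9,62.4)),(t,(250.1,141))]); print("edge",M,e,"clamp",(M-CL)@ex,(M-CL)@ey)
c=np.array([onz(t,p,.068) for p in ((230.2,71.6),(271.3,71.6),(231.1,141),(269.2,141))]); B=c.mean(0); print("box",B,(B-CL)@ex,(B-CL)@ey)
d=masks_of(t,"trivet")[:1]
m=snap("top"); d=masks_of(m,"trivet")[0]; v,u=np.nonzero(d["pixels"]); TR=onz(m,(u.mean(),v.mean()),.009); print("trivet",d["p"],len(u),TR)
g=C(83,0,0)+((B-CL)@ey)*ey; g[2]=.038
print(g,[solve_ik(p,OR) is not None for p in (g,g+[0,0,.15],[TR[0],TR[1],.2],[TR[0],TR[1],.025])])
np.save("g.npy",[g,TR])
move_to(g+[0,0,.12],OR); print(line_to(g,rate=.12,f_stop=8),state()["eef_pos"])
command_gripper(.04); s=state(); print(s["width"],s["grip_force"],s["ft_force"],s["clock"])
```

```text
edge [0.4485 0.0648 0.0667] 0.00016099079445529895 clamp 0.03994368367881574 -0.0004631499563284585
box [0.4544 0.1096 0.068 ] 0.08512782396211899 -9.033506034499625e-05
trivet 0.58 2356 [0.4088 0.3018 0.009 ]
[0.4541 0.1075 0.038 ] [True, True, True, True]
False [0.4545 0.1076 0.0386]
0.052616319604111 62.824809551239014 [-1.0603 -1.2222  8.7906] 33.3583
```

Run:
```python
from h import *
np.set_printoptions(precision=4,suppress=True)
g,TR=np.load("g.npy")
line_to(g+[0,0,.14],rate=.12); print(state()["width"],state()["ft_force"])
P=np.array([TR[0],TR[1],.15]); move_to(P,OR)
line_to(P*[1,1,0]+[0,0,.04],rate=.12)
h=line_to(P*[1,1,0]+[0,0,.0255],rate=.03,f_stop=5); s=state(); print(h,s["eef_pos"],s["ft_force"],s["width"])
hold(.2); command_gripper(.085); hold(.2)
line_to(P*[1,1,0]+[0,0,.2],rate=.12); move_to([.41,.22,.33],OR)
m=snap("wrist"); q=snap("top")
for o in("box","trivet","jaw_pad"):
    for pic in (m,q):
        for d in boxes_of(pic,o)[:1]: print(o,d["p"],w(pic,d["at"]))
a=cv2.resize(m["img"],(500,375)); b=cv2.resize(q["img"][180:290,120:260],(300,375))
cv2.imwrite("pics/fin.png",np.hstack([a,b])[:,:,::-1]); print(state()["clock"],state()["ft_force"])
```

```text
0.05283150198532214 [ 0.2404  0.9128 -3.984 ]
True [0.4089 0.3019 0.0277] [-1.0072 -0.7313  8.7279] 0.05306303284162636
box 0.75 [0.4088 0.304  0.0617]
trivet 0.88 [0.4149 0.308  0.0099]
jaw_pad 0.98 [0.4409 0.015  0.0518]
jaw_pad 0.66 [0.4365 0.0108 0.0686]
40.4833 [-0.8963  0.3052 -0.8764]
```

View pics/fin.png

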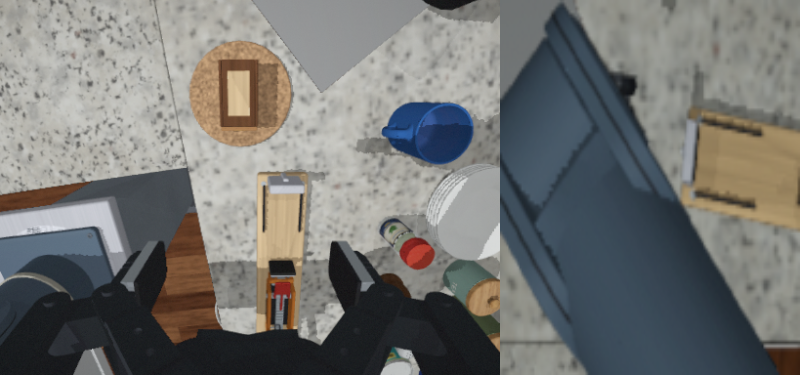

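The last picture shows the shut box upright in the middle of the trivet (wrist view about 240,93). The jaw is back at the housing and the robot is clear of everything, so I'm handing in.

```bash
python3 -c "
from bench import *
print(sign_off())"
```

```text
the job is handed in; nothing more can be done
None
```

The job is handed in: the closed tea box stands upright near the middle of the cork trivet, the jaw has sprung fully back and the robot is clear; the clamp's firm grip was judged only from the pictures (pad sunk about 5.5 mm, roughly 15.6 N), and `sign_off()` returned no verdict.

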